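# Set the cassette reader and hold a film cassette home on its sprung plunger

## Task

Set the cassette reader by pressing its keys fully down one at a time, the round key first, then the square key, then the narrow bar key. Then stand the film cassette in the reader's well and push it down against the sprung plunger until it sits firmly on the hard stop, without forcing it, and finish while still holding it pressed there. Leave the other things standing around alone.

Things in the scene. Friction and masses are not known exactly. Their poses are not given: they have to be found in the camera images.
- reader: the cassette reader: grey housing 160 x 220 x 40 mm high, fixed. Origin: centre of its underside; x from keypad edge (robot's side) to well edge, y left along the key row, z up. Three off-white keys in a row, 60 mm apart, on its top, 42 mm to the robot's side of the centre; which key is in which place varies. The well is 36 mm beyond the centre, mid-width
- key_round_top (a point): centre of the top face of the round key (28 mm across); z up. The face stands 14 mm above the panel (54 mm above the worktop) when not pressed and moves with the key
- key_round (a joint): travel of the round key (28 mm across) in m: 0 up, 0.005 fully down, growing downward. Spring: 2 N to start, 4.5 N fully down; it springs back when let go. It counts as pressed past 0.0038
- key_square_top (a point): centre of the top face of the square key (28 x 28 mm); z up. The face stands 14 mm above the panel (54 mm above the worktop) when not pressed and moves with the key
- key_square (a joint): travel of the square key (28 x 28 mm) in m: 0 up, 0.005 fully down, growing downward. Spring: 2 N to start, 4.5 N fully down; it springs back when let go. It counts as pressed past 0.0038
- key_bar_top (a point): centre of the top face of the narrow bar key (42 mm along the reader's x, 14 mm across); z up. The face stands 14 mm above the panel (54 mm above the worktop) when not pressed and moves with the key
- key_bar (a joint): travel of the narrow bar key (42 mm along the reader's x, 14 mm across) in m: 0 up, 0.005 fully down, growing downward. Spring: 2 N to start, 4.5 N fully down; it springs back when let go. It counts as pressed past 0.0038
- well_mouth (a point): centre of the mouth of the well, a round aluminium collar with a flared rim, upright: z up. The mouth is 44 mm wide and 58 mm above the worktop; the flare narrows to a 34 mm bore 8 mm below the rim. The collar measures 51 mm over its rim
- stop_face (a point): centre of the hard stop's upper face, a fixed flat steel ring (36 mm outside, 17 mm hole) on the floor of the well, 14 mm below the rim (44 mm above the worktop); z up
- stop_ring: the steel stop ring itself, origin 4 mm below its upper face. A steady push of 12 to 25 N in all (7 N of it the spring) keeps the cassette firmly on it; the push must remain at the end, so check it after the motion has stopped, as it may relax. More than 40 N on the ring is forcing it
- plunger_top (a point): centre of the top of the sprung plunger, a brass pin 14 mm in diameter in the middle of the well; at rest it stands 8 mm above the stop face (6 mm below the rim)
- plunger (a joint): plunger travel in m: 0 at rest, growing downward; about 0.008 when its top is level with the stop face. Spring: 3 N to start, 7 N level with the stop; beyond that the stop ring carries the rest. It pushes the cassette back up if pressing ends
- cassette_centre (a point): centre of the film cassette (on a 2 mm white mat), half-way up its barrel: upright cylinder 25 mm in diameter, 44 mm tall (plus a 7 mm spool end on top), 15 to 31 g, z up. A thin lip reaches 16 mm from the axis to its -y; close the fingers along its x to miss it. Take it high: when home, the lower 14 mm is inside the collar, so keep the fingertips 16 mm or more above its bottom
- cassette: the same cassette, loose, origin under it 2 mm beside the barrel's axis towards the lip
- loupe: bystander: black focusing loupe, 46 mm in diameter, 58 mm tall, origin at the centre of its underside
- tape: bystander: roll of tape lying flat just beyond the reader, 96 mm in diameter, 24 mm tall, origin at the centre of its underside
- reel: bystander: wire film reel nearest the robot, 66 mm in diameter, 40 mm tall, origin at the centre of its underside

How it is judged:
By the outcome, as a careful person would: the job done as asked, in the order asked, and still so for the second after the job is handed in, while the arm keeps its last pose, push and grip.
It also fails if it takes over 61 s, if anything falls off the work surface, if the arm or the gripper's body presses on something with over 40 N, if the wrist force passes 120 N, or if a joint passes its speed limit or range.

## Robot

A 6-joint arm with a two-finger parallel gripper is mounted at the origin on the work surface; the furniture and walls round the work are solid. World frame = base frame: x ahead of the robot, y to its left, z up, the work surface at z = 0. Lengths are in m, angles in rad, forces in N, time in s.
With the tool pointing down it reaches from about 0.325 to 0.775 m from the base axis. Payload 5.5 kg.
Tool frame: the origin (TCP) lies midway between the tips of the shut fingers; the grasp point (between the pads) lies ctrl.grasp_offset behind it (ctrl.grasp_offset is the distance from the TCP to the grasp point, in m); z points along the fingers, y is the direction in which the jaws open and shut (so a half turn about z gives the same grasp; the last joint's range is limited). The gripper opens to 85 mm and grips with 20 to 120 N. Pads are 22 mm wide; open, the fingers measure 114 mm over their backs; the gripper's body (76 mm by 85 mm) begins 54 mm behind the grasp point. The pads swing forward as they close: fully open they stand 13 mm farther back than shut.
Start: joints at [1.188, 0.091, 1.231, -0, 1.82, -0.057], TCP at [0.192, 0.568, 0.231] pointing down, gripper open.
Joint ranges: [-2.87, 2.87], [-0.86, 2.18], [0.17, 2.46], [-1.51, 4.65], [0.06, 2.69], [-2.65, 2.65]. Speed limits (rad/s): [2.57, 2.57, 3.01, 3.14, 3.14, 3.14].

## Interface

Orientations are given as a unit quaternion [w, x, y, z].
In Python, from station import ctrl gives the robot as it stands.
- The arm moves only by the tool step_arm, never from a script. Its arguments are lists of equal length, an entry for each row: "translation": the shift along the tool's x, y, z in mm, a list of three; "twist": the turn, a rotation vector about the tool's x, y, z in rad, a list of three; "gripper": the closure, from 0 (fully open) to 1 (shut). In form: {"translation": [[tx, ty, tz], ...], "twist": [[wx, wy, wz], ...], "gripper": [gripper, ...]}. A call has 1 to 20 rows; each row shifts and turns the pose as measured when the row begins, along the tool's axes as they then stand; what a row does not reach is not made up. A row lasts 1/8 s, in which the tool goes at most 62.5 mm and 10.7 degrees, less where a joint would pass 70% of its speed; a pose out of reach is approached as far as the arm can. A call is refused whole if a number of a shift passes 62.5 or a number of a turn 0.188, either way. A call with a gripper value outside its range is refused whole. The fingers move at their own pace and stop on an object; the grip force is fixed at half the most. Time passes only in rows, so rows that do not move let the fingers close. It gives the time, the measured TCP pose, the force and the opening at its end, in the units of the state.
- ctrl.observe(): the state, without advancing time (a new reading comes with each control period).
- ctrl.grab_frame(name): name is "scene" or "top" or "wrist"; returns the picture (384x512x3 uint8, red, green, blue); there is no depth.
- ctrl.camera_model(name): a dict with "fx", "fy", "cx", "cy" (pixels), "dist_coeffs" ([k1, k2, p1, p2, k3] as OpenCV has them; the pictures are not rectified), "rvec" (rotation vector, rad) and "tvec" (3), from world to camera coordinates, as OpenCV has them; the wrist camera has in their place "T_tool_cam" (4x4, takes a point from camera to tool coordinates, whose origin is the TCP and whose axes are the flange's). Camera axes: x right, y down, z forward; pixel columns grow to the right and rows downward; lengths in m; the calibration is good to about 2 mm. A picture is of the moment at which its call begins: read the wrist's pose just before it. camera_model takes no time and is no camera call.
- ctrl.job_done(): hands the job in, once; it reports no verdict.
Trained networks look in the newest picture that a camera, given by its name, has taken for a name from the list of things; names that differ only in an ending like _2 or _b are one class to them, and where a whole thing is asked for, a point or a joint stands for the part that bears it (a point fixed in the world has none). Each returns a list of dicts, best first, with "confidence" (0 to 1); they miss things now and then, are a little off and sometimes report something else, mostly with a low value. They report only what shows in the picture. A call takes as long as a camera call.
- ctrl.boxes_of(label, camera): "xyz" ([x, y, z] in m, in world coordinates, good to about 4 mm: the middle of the surface that is visible of it).
- ctrl.cut_out(label, camera): "pixels" (384x512 bool, what is visible of it).
- ctrl.mark_of(label, camera): "xyz" ([x, y, z] in m, in world coordinates, good to about 4 mm: a listed point, or the origin of a listed thing).
The state is a dict: "t": time; "qpos": joint angles; "dq": joint speeds; "joint_torque": joint torques, N m; "tool_pos": TCP position; "orientation": TCP orientation; "force": force on the tool from outside, world axes, zero at the start; "moment": the same for the moment, N m; "width": finger opening in m.
Only numpy, scipy, OpenCV 4.12 (cv2) and the standard library are available. Lean on these libraries where they do the work, as an engineer would, in place of code of your own. Each camera call takes 0.05 s, during which the arm holds its last target.

## Working session

There is one attempt and no reset: what is moved stays moved. The work goes in short steps, Python scripts to look and compute and a tool call to move; the robot and the scene stay as the last step left them, time stands still between calls to the robot, and variables do not carry over. Pictures are saved under pics/ and viewed, and the job is handed in when it is done.

Besides the shell and the picture viewer there is one more tool, called after "Request:" as name(argument=value, ...) on one line, values as JSON. step_arm: Moves the arm, as the interface text tells. Its arguments: {"type":"object","properties":{"translation":{"type":"array","items":{"type":"array","items":{"type":"number"}}},"twist":{"type":"array","items":{"type":"array","items":{"type":"number"}}},"gripper":{"type":"array","items":{"type":"number"}}},"required":["translation","twist","gripper"]}

```bash
mkdir -p pics; ls; python3 - <<'E'
from station import ctrl
import cv2,numpy as np
s=ctrl.observe();print(s)
print(ctrl.grasp_offset)
for n in ["scene","top","wrist"]:
    im=ctrl.grab_frame(n);cv2.imwrite(f"pics/a_{n}.png",im[:,:,::-1])
    print(n,ctrl.camera_model(n))
print(ctrl.observe()['t'])
E
```

```text
pics
{'t': 0.0, 'qpos': array([ 1.18831465e+00,  9.18505755e-02,  1.23189891e+00,  2.15422203e-05,
        1.81980288e+00, -5.66788024e-02]), 'dq': array([ 0.0019302 , -0.00106606, -0.0006986 ,  0.0004896 , -0.00012134,
       -0.0001424 ]), 'joint_torque': array([ 2.84562693e-04, -4.58724368e+01, -4.18033612e+01, -1.54613140e-04,
        1.13156444e-02,  5.88816692e-05]), 'tool_pos': array([0.19191697, 0.56817467, 0.23014848]), 'orientation': array([-2.23622825e-04,  1.62179222e-01,  9.86760832e-01, -9.54053563e-04]), 'force': array([-0.15117037, -0.82921758, -0.01300151]), 'moment': array([ 0.00291492,  0.01058596, -0.03446609]), 'width': 0.0855485035464403}
0.0187
scene {'fx': 495.1460938903727, 'fy': 495.1460938903727, 'cx': 260.45884974679853, 'cy': 195.80999576366858, 'dist_coeffs': array([-0.20029284,  0.        ,  0.        ,  0.        ,  0.        ]), 'rvec': array([ 2.35279288, -0.57178642,  0.20966147]), 'tvec': array([-0.60396499,  0.10443635,  0.92202864])}
top {'fx': 449.3360734438687, 'fy': 449.3360734438687, 'cx': 253.71928226593434, 'cy': 189.5822285647062, 'dist_coeffs': array([-0.08968171,  0.        ,  0.        ,  0.        ,  0.        ]), 'rvec': array([ 2.12959265, -2.15010147,  0.1636115 ]), 'tvec': array([-0.18940789,  0.56255258,  0.92275616])}
wrist {'fx': 311.7485109870056, 'fy': 311.7485109870056, 'cx': 254.22335770850827, 'cy': 191.99770254772983, 'dist_coeffs': array([-0.02891051,  0.        ,  0.        ,  0.        ,  0.        ]), 'T_tool_cam': array([[ 4.87974310e-05, -9.49199846e-01, -3.14673880e-01,
         8.00386259e-02],
       [ 9.99999966e-01,  1.26389269e-04, -2.26174621e-04,
         1.08554445e-03],
       [ 2.54456318e-04, -3.14673858e-01,  9.49199820e-01,
        -1.42368156e-01],
       [ 0.00000000e+00,  0.00000000e+00,  0.00000000e+00,
         1.00000000e+00]])}
0.15
```

View pics/a_scene.png

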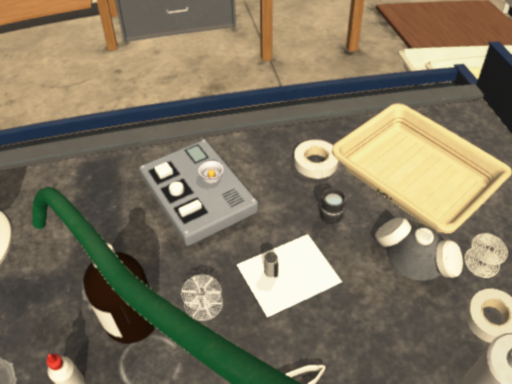

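View pics/a_top.png

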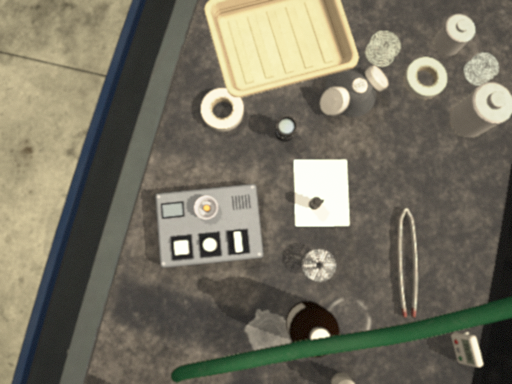

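View pics/a_wrist.png

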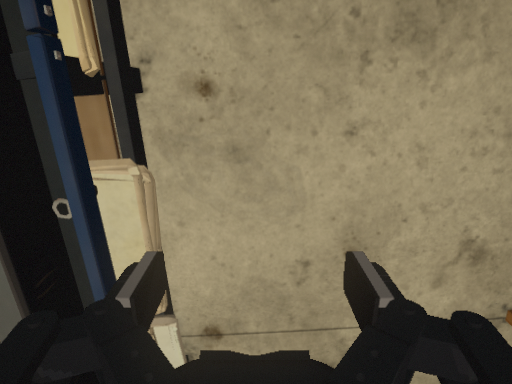

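```bash
python3 - <<'E'
from station import ctrl
for c,ls in (("top",["reader","key_round_top","key_square_top","key_bar_top","well_mouth","cassette_centre","cassette"]),("scene",["reader","key_round_top","key_square_top","key_bar_top","well_mouth","cassette_centre","loupe","tape","reel"])):
  for l in ls:
    for d in ctrl.mark_of(l,c)[:2]: print(c,l,d['xyz'],d['confidence'])
print(ctrl.observe()['t'])
E
```

```text
top reader [0.4843, -0.0971, -0.0049] 0.58
top key_round_top [0.4504, -0.102, 0.0527] 0.49
top key_square_top [0.4381, -0.0415, 0.0558] 0.49
top key_bar_top [0.455, -0.1645, 0.0532] 0.56
top well_mouth [0.522, -0.0961, 0.0579] 0.61
top cassette_centre [0.5314, -0.3311, 0.0239] 0.45
top cassette [0.5307, -0.331, -0.0002] 0.59
top cassette [0.5244, -0.0918, 0.0444] 0.28
scene reader [0.4881, -0.0985, -0.0022] 0.92
scene reader [0.3971, -0.3291, -0.0015] 0.39
scene key_round_top [0.4454, -0.099, 0.0548] 0.73
scene key_round_top [0.4395, -0.0395, 0.0522] 0.71
scene key_square_top [0.4402, -0.0426, 0.0532] 0.52
scene key_square_top [0.5188, -0.091, 0.0435] 0.39
scene key_bar_top [0.4485, -0.1586, 0.053] 0.65
scene well_mouth [0.5232, -0.0941, 0.0608] 0.83
scene cassette_centre [0.5316, -0.3262, 0.0288] 0.73
scene cassette_centre [0.5239, -0.0914, 0.052] 0.23
scene loupe [0.7006, -0.2635, 0.0009] 0.84
scene loupe [0.4519, -0.1602, 0.0546] 0.62
scene tape [0.7543, -0.1258, -0.0012] 0.7
scene tape [0.4498, -0.1601, 0.0545] 0.41
scene reel [0.3982, -0.3297, -0.0007] 0.89
0.95
```

```bash
cat > h.py <<'E'
import cv2,numpy as np
from scipy.spatial.transform import Rotation as R
def cam(ctrl,n,s=None):
    m=ctrl.camera_model(n);K=np.array([[m['fx'],0,m['cx']],[0,m['fy'],m['cy']],[0,0,1]])
    if 'rvec' in m:
        Rc=cv2.Rodrigues(m['rvec'])[0];t=np.array(m['tvec'])
    else:
        s=s or ctrl.observe();T=np.eye(4);q=s['orientation'];T[:3,:3]=R.from_quat([q[1],q[2],q[3],q[0]]).as_matrix();T[:3,3]=s['tool_pos']
        W=np.linalg.inv(T@m['T_tool_cam']);Rc=W[:3,:3];t=W[:3,3]
    return K,np.array(m['dist_coeffs']),Rc,t
def ray(c,uv):
    K,d,Rc,t=c;p=cv2.undistortPoints(np.array([[uv]],float),K,d)[0,0]
    v=Rc.T@np.array([p[0],p[1],1]);return -Rc.T@t,v/np.linalg.norm(v)
def onz(c,uv,z):
    o,v=ray(c,uv);return o+v*(z-o[2])/v[2]
def proj(c,p):
    K,d,Rc,t=c;return cv2.projectPoints(np.array(p,float).reshape(-1,1,3),cv2.Rodrigues(Rc)[0],t,K,d)[0][:,0]
def tri(a,b):
    (o,v),(q,w)=a,b;A=np.array([v,-w]).T;s=np.linalg.lstsq(A,q-o,rcond=None)[0]
    return (o+s[0]*v+q+s[1]*w)/2,np.linalg.norm(o+s[0]*v-q-s[1]*w)
E
python3 - <<'E'
from station import ctrl
from h import *
a=cam(ctrl,"top");b=cam(ctrl,"scene")
print(tri(ray(a,(180,375)),ray(b,(40,222))))
# epipolar: hose points from top, candidate heights -> scene pixels
for uv in [(200,371),(250,360),(300,348),(350,337),(400,327)]:
    for z in (0.0,0.1,.2,.3,.4,.5,.6):
        p=onz(a,uv,z);print(uv,z,p.round(3),proj(b,p).round(0))
E
```

```text
(array([ 0.17229967, -0.03690008,  0.02691719]), np.float64(8.157089418445411e-05))
(200, 371) 0.0 [ 0.174 -0.076  0.   ] [[ 49. 244.]]
(200, 371) 0.1 [ 0.198 -0.088  0.1  ] [[ 45. 211.]]
(200, 371) 0.2 [ 0.222 -0.1    0.2  ] [[ 40. 172.]]
(200, 371) 0.3 [ 0.246 -0.112  0.3  ] [[ 36. 125.]]
(200, 371) 0.4 [ 0.269 -0.124  0.4  ] [[32. 68.]]
(200, 371) 0.5 [ 0.293 -0.136  0.5  ] [[30.  1.]]
(200, 371) 0.6 [ 0.317 -0.148  0.6  ] [[ 32. -76.]]
(250, 360) 0.0 [ 0.197 -0.183  0.   ] [[ 72. 282.]]
(250, 360) 0.1 [ 0.218 -0.185  0.1  ] [[ 67. 246.]]
(250, 360) 0.2 [ 0.24  -0.186  0.2  ] [[ 61. 203.]]
(250, 360) 0.3 [ 0.261 -0.187  0.3  ] [[ 55. 151.]]
(250, 360) 0.4 [ 0.283 -0.188  0.4  ] [[49. 89.]]
(250, 360) 0.5 [ 0.305 -0.19   0.5  ] [[44. 15.]]
(250, 360) 0.6 [ 0.326 -0.191  0.6  ] [[ 43. -70.]]
(300, 348) 0.0 [ 0.221 -0.291  0.   ] [[100. 325.]]
(300, 348) 0.1 [ 0.24  -0.282  0.1  ] [[ 93. 286.]]
(300, 348) 0.2 [ 0.259 -0.272  0.2  ] [[ 85. 239.]]
(300, 348) 0.3 [ 0.278 -0.263  0.3  ] [[ 77. 182.]]
(300, 348) 0.4 [ 0.297 -0.253  0.4  ] [[ 69. 113.]]
(300, 348) 0.5 [ 0.317 -0.244  0.5  ] [[61. 31.]]
(300, 348) 0.6 [ 0.336 -0.234  0.6  ] [[ 57. -63.]]
(350, 337) 0.0 [ 0.242 -0.4    0.   ] [[132. 375.]]
(350, 337) 0.1 [ 0.259 -0.38   0.1  ] [[123. 332.]]
(350, 337) 0.2 [ 0.276 -0.359  0.2  ] [[113. 281.]]
(350, 337) 0.3 [ 0.293 -0.339  0.3  ] [[103. 218.]]
(350, 337) 0.4 [ 0.31  -0.318  0.4  ] [[ 91. 142.]]
(350, 337) 0.5 [ 0.327 -0.298  0.5  ] [[80. 50.]]
(350, 337) 0.6 [ 0.344 -0.278  0.6  ] [[ 71. -54.]]
(400, 327) 0.0 [ 0.261 -0.511  0.   ] [[168. 432.]]
(400, 327) 0.1 [ 0.276 -0.48   0.1  ] [[157. 387.]]
(400, 327) 0.2 [ 0.291 -0.448  0.2  ] [[145. 331.]]
(400, 327) 0.3 [ 0.306 -0.416  0.3  ] [[132. 262.]]
(400, 327) 0.4 [ 0.321 -0.385  0.4  ] [[117. 177.]]
(400, 327) 0.5 [ 0.336 -0.353  0.5  ] [[101.  74.]]
(400, 327) 0.6 [ 0.352 -0.322  0.6  ] [[ 88. -43.]]
```

Request:
step_arm(translation=[[-35,-42,2],[-35,-42,2],[-35,-42,2],[-35,-42,2],[-35,-42,2],[-35,-42,2],[-35,-42,2],[-35,-42,2],[-35,-42,2],[-35,-42,2],[-35,-42,2],[-35,-42,2],[-35,-42,2],[0,0,0],[0,0,0],[0,0,0]], twist=[[0,0,0],[0,0,0],[0,0,0],[0,0,0],[0,0,0],[0,0,0],[0,0,0],[0,0,0],[0,0,0],[0,0,0],[0,0,0],[0,0,0],[0,0,0],[0,0,-0.14],[0,0,-0.14],[0,0,-0.14]], gripper=[0,0,0,0,0,0,1,1,1,1,1,1,1,1,1,1])

```text
t: 2.95
tool_pos: [0.4556, -0.1165, 0.205]
orientation: [0.004, -0.053, 0.999, -0.001]
force: [0.0, 0.2, -0.3]
width: 0.0
```

```bash
python3 - <<'E'
from station import ctrl
from h import *
s=ctrl.observe();print(s['tool_pos'],s['orientation'],s['qpos'],s['dq'])
im=ctrl.grab_frame("wrist");cv2.imwrite("pics/b.png",im[:,:,::-1])
c=cam(ctrl,"wrist",s)
for l in ["key_round_top","key_square_top","key_bar_top","well_mouth"]:
    for d in ctrl.mark_of(l,"wrist")[:1]: print(l,d['xyz'],d['confidence'],proj(c,d['xyz']))
E
```

```text
[ 0.45561439 -0.11654723  0.20495488] [ 3.76883756e-03 -5.29807150e-02  9.98588282e-01 -5.31681272e-04] [-3.24089926e-01 -2.70579493e-01  1.61769323e+00  1.82950057e-03
  1.78707893e+00 -2.00049886e+00] [-0.00857944  0.00236637 -0.00588188  0.00196893  0.00212399 -1.14838783]
key_round_top [0.4409, -0.099, 0.0529] 0.63 [[273.60444302 160.67156299]]
key_square_top [0.4399, -0.0383, 0.0527] 0.73 [[335.76430249 166.1876639 ]]
key_bar_top [0.4477, -0.1584, 0.0562] 0.91 [[211.10589907 161.92790668]]
well_mouth [0.5242, -0.0948, 0.049] 0.66 [[267.44417411 236.7121026 ]]
```

View pics/b.png

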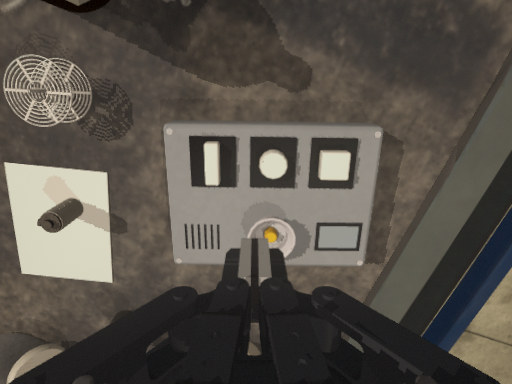

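```bash
cat > keys.py <<'E'
from station import ctrl
from h import *
s=ctrl.observe();print(s['tool_pos'],s['orientation'],s['dq'][5])
im=ctrl.grab_frame("wrist");cv2.imwrite("pics/c.png",im[:,:,::-1])
s2=ctrl.observe();print(s2['tool_pos'])
c=cam(ctrl,"wrist",s)
for l in ["key_round","key_square","key_bar"]:
    for d in ctrl.cut_out(l,"wrist")[:1]:
        v,u=np.nonzero(d['pixels']);uv=((u.min()+u.max())/2,(v.min()+v.max())/2)
        print(l,d['confidence'],len(u),u.min(),u.max(),v.min(),v.max(),u.mean(),v.mean(),onz(c,(u.mean(),v.mean()),.054))
hsv=cv2.cvtColor(im,cv2.COLOR_RGB2HSV)
m=((hsv[...,2]>190)&(hsv[...,1]<50)).astype(np.uint8)
n,lab,st,ce=cv2.connectedComponentsWithStats(m)
for i in range(1,n):
    if st[i,4]>150: print(st[i],ce[i].round(1),onz(c,ce[i],.054).round(4))
E
python3 keys.py
```

```text
[ 0.45566881 -0.11604951  0.20516364] [ 4.00580797e-03 -4.97150202e-02  9.98755235e-01 -5.92438995e-04] -0.009544932632404895
[ 0.45567852 -0.11601677  0.20515721]
key_round 0.81 645 259 286 150 178 272.64806201550385 163.815503875969 [ 0.44409751 -0.0990288   0.054     ]
key_square 0.75 853 319 349 150 179 333.8804220398593 164.29660023446658 [ 0.4386207  -0.04017574  0.054     ]
key_bar 0.76 673 203 220 142 185 211.6077265973254 163.555720653789 [ 0.44970014 -0.15756396  0.054     ]
[204 143  14  42 527] [210.4 163.7] [ 0.4499 -0.1587  0.054 ]
[259 152  27  26 546] [272.  164.4] [ 0.4447 -0.0996  0.054 ]
[320 152  29  27 750] [333.8 164.9] [ 0.4392 -0.0401  0.054 ]
[   5  164  108  119 8940] [ 59.1 223.1] [ 0.5287 -0.3126  0.054 ]
[248 218  47  38 256] [282.5 237.3] [ 0.5212 -0.0795  0.054 ]
```

View pics/c.png

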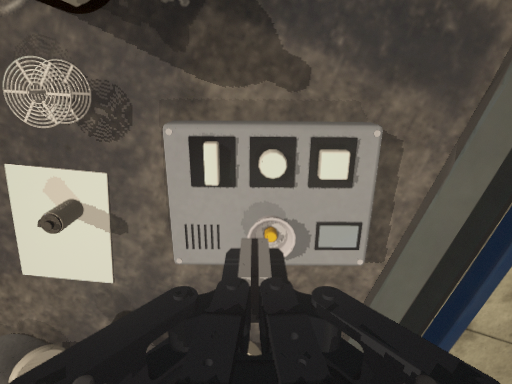

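Request:
step_arm(translation=[[10,17,36],[0,0,36],[0,0,36],[0,0,36],[0,0,0]], twist=[[0,0.008,0],[0,0,0],[0,0,0],[0,0,0],[0,0,0]], gripper=[1,1,1,1,1])

```text
t: 4.03
tool_pos: [0.4447, -0.0996, 0.0585]
orientation: [0.001, -0.049, 0.999, -0.001]
force: [0.3, 0.5, 0.2]
width: -0.0002
```

Right over the round key.

Request:
step_arm(translation=[[0,0,3],[0,0,3],[0,0,3]], twist=[[0,0,0],[0,0,0],[0,0,0]], gripper=[1,1,1])

```text
t: 4.4
tool_pos: [0.4472, -0.1004, 0.054]
orientation: [0.005, -0.049, 0.999, -0.003]
force: [-1.2, 0.2, 2.6]
width: -0.0
```

Request:
step_arm(translation=[[0,0,5],[0,0,6],[0,0,7]], twist=[[0,0,0],[0,0,0],[0,0,0]], gripper=[1,1,1])

```text
t: 4.78
tool_pos: [0.4481, -0.1007, 0.0483]
orientation: [0.006, -0.049, 0.999, -0.003]
force: [-27.1, 8.0, 51.0]
width: -0.0001
```

Request:
step_arm(translation=[[0,0,-8],[0,0,-12],[0,0,0]], twist=[[0,0,0],[0,0,0],[0,0,0]], gripper=[1,1,1])

```text
t: 5.15
tool_pos: [0.449, -0.1009, 0.0715]
orientation: [0.008, -0.049, 0.999, -0.004]
force: [-0.6, 0.2, -0.2]
width: -0.0
```

```bash
cat > st.py <<'E'
from station import ctrl
from h import *
s=ctrl.observe();q=s['orientation'];M=R.from_quat([q[1],q[2],q[3],q[0]]).as_matrix()
print(s['t'],s['tool_pos'].round(4),s['force'].round(2),s['moment'].round(2),s['width']);print(M.round(4));print(s['qpos'].round(3),s['dq'].round(3))
import sys
if len(sys.argv)>3:
    d=np.array(list(map(float,sys.argv[1:4])))-s['tool_pos'];print('tool delta mm',(M.T@d*1000).round(1))
# twist to be straight down with the same yaw
x=M[:,0].copy();x[2]=0;x/=np.linalg.norm(x);z=np.array([0,0,-1.]);T=np.stack([x,np.cross(z,x),z],1)
print('twist',R.from_matrix(M.T@T).as_rotvec().round(4))
E
python3 st.py 0.4391 -0.0401 0.062
```

```text
5.15 [ 0.449  -0.1009  0.0715] [-0.59  0.23 -0.19] [0.   0.03 0.07] -3.88696628685314e-05
[[-0.9951 -0.0979  0.0171]
 [-0.098   0.9952 -0.0072]
 [-0.0163 -0.0088 -0.9998]]
[-0.294 -0.285  1.866 -0.002  1.542 -1.962] [-0.     0.011  0.024  0.    -0.008 -0.   ]
tool delta mm [ 4.  61.5  8.9]
twist [-0.0088  0.0164 -0.0001]
```

Request:
step_arm(translation=[[4,30.5,-2],[0,30.5,0],[0,0,5],[0,0,7],[0,0,0]], twist=[[-0.009,0.016,0],[0,0,0],[0,0,0],[0,0,0],[0,0,0]], gripper=[1,1,1,1,1])

```text
t: 5.78
tool_pos: [0.4373, -0.0402, 0.0561]
orientation: [-0.003, -0.048, 0.999, 0.0]
force: [0.1, 0.2, 0.2]
width: 0.0001
```

```bash
python3 st.py 0.4391 -0.0401 0.056
```

```text
5.775 [ 0.4373 -0.0402  0.0561] [0.15 0.16 0.24] [-0.01  0.03 -0.04] 9.035226953970131e-05
[[-9.953e-01 -9.620e-02 -5.700e-03]
 [-9.620e-02  9.954e-01  6.000e-04]
 [ 5.600e-03  1.100e-03 -1.000e+00]]
[-0.169 -0.315  1.917 -0.     1.545 -1.836] [-0.005  0.002 -0.007 -0.004 -0.003 -0.005]
tool delta mm [-1.8 -0.1  0.1]
twist [ 0.0011 -0.0056 -0.    ]
```

Request:
step_arm(translation=[[0,0,3],[0,0,3],[0,0,3],[0,0,4]], twist=[[0,0,0],[0,0,0],[0,0,0],[0,0,0]], gripper=[1,1,1,1])

```text
t: 6.28
tool_pos: [0.4379, -0.0409, 0.0486]
orientation: [-0.002, -0.047, 0.999, 0.001]
force: [-16.7, 4.5, 33.0]
width: 0.0002
```

Request:
step_arm(translation=[[0,0,-8],[0,0,-12],[0,0,0]], twist=[[0,0,0],[0,0,0],[0,0,0]], gripper=[1,1,1])

```text
t: 6.65
tool_pos: [0.4385, -0.0415, 0.0706]
orientation: [-0.001, -0.047, 0.999, 0.0]
force: [0.7, 0.9, -0.4]
width: -0.0
```

```bash
python3 st.py 0.4508 -0.1584 0.071
```

```text
6.65 [ 0.4385 -0.0415  0.0706] [ 0.67  0.86 -0.4 ] [-0.01 -0.01 -0.01] -3.231734547774788e-07
[[-9.956e-01 -9.410e-02 -1.800e-03]
 [-9.410e-02  9.956e-01  4.000e-04]
 [ 1.700e-03  5.000e-04 -1.000e+00]]
[-0.172 -0.323  1.898  0.     1.568 -1.837] [ 0.     0.009  0.025 -0.001 -0.004  0.001]
tool delta mm [  -1.2 -117.5   -0.5]
twist [ 0.0005 -0.0017 -0.    ]
```

Request:
step_arm(translation=[[-1,-39,-2],[0,-39,0],[0,-39.5,0],[0,0,0],[0,0,6],[0,0,7],[0,0,0]], twist=[[0,0,0],[0,0,0],[0,0,0],[0,0,0],[0,0,0],[0,0,0],[0,0,0]], gripper=[1,1,1,1,1,1,1])

```text
t: 7.52
tool_pos: [0.4495, -0.159, 0.0544]
orientation: [-0.003, -0.049, 0.999, 0.002]
force: [-0.0, 0.1, -0.4]
width: -0.0
```

```bash
python3 st.py 0.4508 -0.1584 0.056
```

```text
7.525 [ 0.4495 -0.159   0.0544] [-0.03  0.15 -0.38] [ 0.04 -0.05  0.04] -3.240654964986243e-05
[[-0.9952 -0.0973 -0.0063]
 [-0.0974  0.9952  0.0028]
 [ 0.006   0.0034 -1.    ]]
[-0.411 -0.201  1.826  0.     1.523 -2.08 ] [ 0.008 -0.006  0.     0.005  0.002  0.001]
tool delta mm [-1.3  0.5 -1.6]
twist [ 0.0034 -0.006  -0.    ]
```

Request:
step_arm(translation=[[0,0,3],[0,0,3],[0,0,3],[0,0,2.5]], twist=[[0,0,0],[0,0,0],[0,0,0],[0,0,0]], gripper=[1,1,1,1])

```text
t: 8.02
tool_pos: [0.4499, -0.1589, 0.0488]
orientation: [-0.002, -0.05, 0.999, -0.0]
force: [-9.0, 2.5, 15.9]
width: -0.0
```

Request:
step_arm(translation=[[0,0,-20],[0,0,-45],[0,0,-50],[-20,-58,-10],[-20,-58,0],[-20,-58,0],[0,0,0],[0,0,0]], twist=[[0,0,0],[0,0,0],[0,0,0],[0,0,0],[0,0,0],[0,0,0],[0,0,0],[0,0,0]], gripper=[1,1,1,0,0,0,0,0])

```text
t: 9.02
tool_pos: [0.5313, -0.3275, 0.1753]
orientation: [-0.001, -0.052, 0.999, 0.002]
force: [0.1, -0.6, -0.7]
width: 0.0855
```

```bash
python3 st.py; python3 - <<'E'
from station import ctrl
from h import *
s=ctrl.observe()
im=ctrl.grab_frame("wrist");cv2.imwrite("pics/d.png",im[:,:,::-1])
c=cam(ctrl,"wrist",s)
for l in ["cassette_centre","cassette"]:
    for d in ctrl.mark_of(l,"wrist")[:1]: print(l,d['xyz'],d['confidence'],proj(c,d['xyz']))
im=ctrl.grab_frame("top");cv2.imwrite("pics/d_top.png",im[:,:,::-1])
E
```

```text
9.025 [ 0.5313 -0.3275  0.1753] [ 0.1  -0.63 -0.67] [0.01 0.   0.  ] 0.08546884970143503
[[-9.946e-01 -1.041e-01 -1.300e-03]
 [-1.041e-01  9.946e-01  3.800e-03]
 [ 9.000e-04  3.900e-03 -1.000e+00]]
[-6.080e-01  1.550e-01  1.261e+00  2.000e-03  1.729e+00 -2.283e+00] [-0.012  0.039 -0.008 -0.003 -0.01  -0.002]
twist [ 0.0039 -0.0009 -0.    ]
cassette_centre [0.5397, -0.3242, 0.0231] 0.81 [[255.48134582 183.2421881 ]]
cassette [0.5325, -0.3302, 0.0031] 0.93 [[250.33032826 170.54778666]]
```

View pics/d.png

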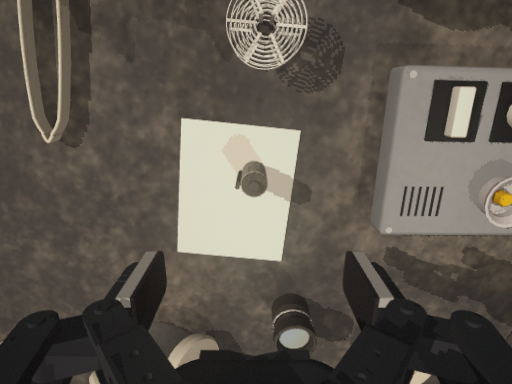

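```bash
python3 - <<'E'
from station import ctrl
from h import *
im=cv2.imread("pics/d.png")[140:220,200:310]
cv2.imwrite("pics/d2.png",cv2.resize(im,None,fx=7,fy=7,interpolation=cv2.INTER_CUBIC))
c=cam(ctrl,"wrist")
p=[.533,-.329]
for z in (.002,.046,.053):print(z,proj(c,[*p,z]))
E
```

```text
0.002 [[250.91998102 170.54143559]]
0.046 [[250.52858867 182.55652559]]
0.053 [[250.45550091 184.80136933]]
```

View pics/d2.png

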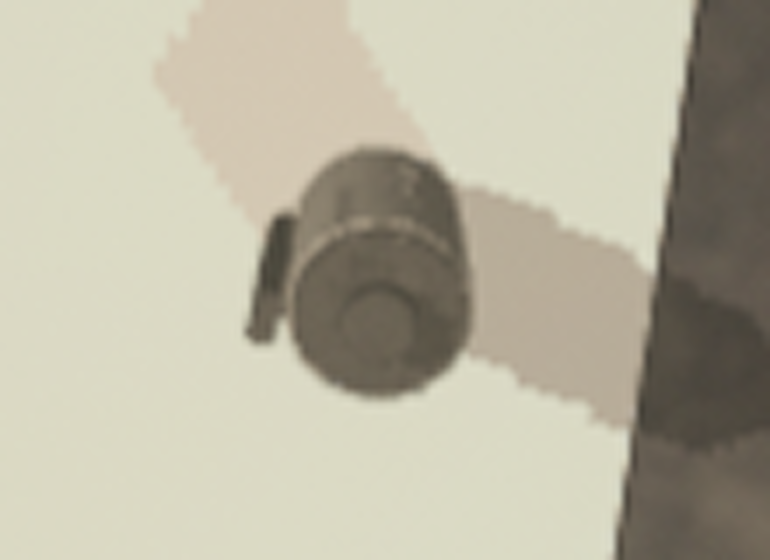

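Request:
step_arm(translation=[[0,0,0],[0,0,0],[0,0,0],[0,0,0],[0,0,0],[0,0,0],[0,0,0],[0,0,0],[0,0,0],[0,0,0]], twist=[[0,0,0.175],[0,0,0.175],[0,0,0.175],[0,0,0.175],[0,0,0.175],[0,0,0.175],[0,0,0.175],[0,0,0.175],[0,0,0.175],[0,0,0]], gripper=[0,0,0,0,0,0,0,0,0,0])

```text
t: 10.48
tool_pos: [0.5308, -0.3164, 0.189]
orientation: [0.008, 0.684, 0.729, 0.003]
force: [0.6, -0.7, -0.3]
width: 0.0854
```

```bash
python3 st.py .533 -.3275 .12; python3 - <<'E'
from station import ctrl
from h import *
s=ctrl.observe()
im=ctrl.grab_frame("wrist");cv2.imwrite("pics/e.png",im[:,:,::-1])
cv2.imwrite("pics/e2.png",cv2.resize(im[120:240,190:330,::-1],None,fx=5,fy=5,interpolation=cv2.INTER_CUBIC))
c=cam(ctrl,"wrist",s)
m=ctrl.camera_model("wrist")
print(s['tool_pos'])
for d in ctrl.mark_of("cassette_centre","wrist")[:1]: print(d['xyz'],d['confidence'],proj(c,d['xyz']))
E
```

```text
10.475 [ 0.5308 -0.3164  0.189 ] [ 0.62 -0.69 -0.28] [-0.01  0.02  0.02] 0.08541606744623534
[[-0.0629  0.9979  0.0158]
 [ 0.998   0.063  -0.0067]
 [-0.0077  0.0153 -0.9999]]
[-0.594  0.119  1.275  0.003  1.73  -0.657] [ 0.008 -0.021  0.006  0.002  0.001 -0.032]
tool delta mm [-10.7   0.4  69.1]
twist [0.0153 0.0077 0.0001]
[ 0.53081732 -0.31638737  0.18897761]
[0.5363, -0.325, 0.0228] 0.95 [[255.41342806 179.86000066]]
```

View pics/e.png

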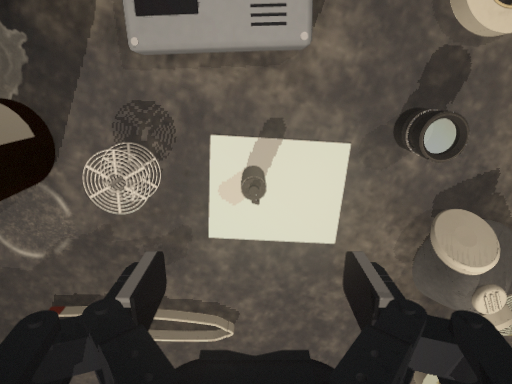

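View pics/e2.png

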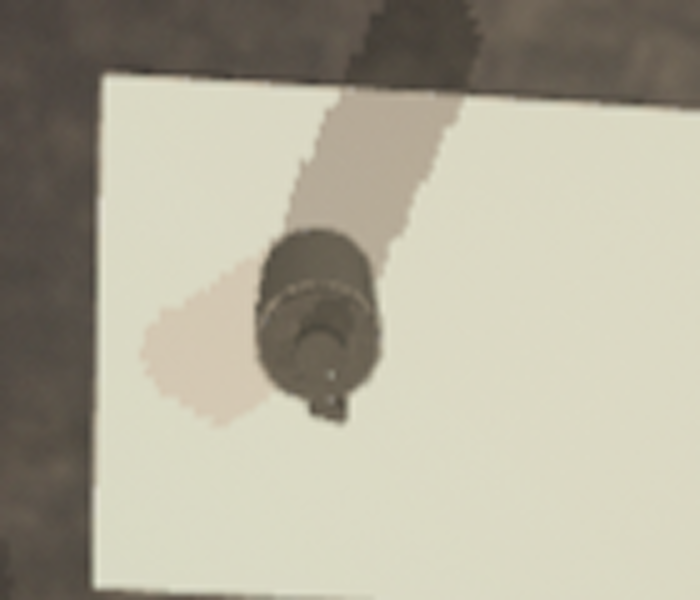

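```bash
python3 - <<'E'
from station import ctrl
from h import *
c=cam(ctrl,"wrist");print(onz(c,(253.8,188),.046),onz(c,(319/5+190,345/5+120),.053))
s=dict(tool_pos=np.array([.5313,-.3275,.1753]),orientation=np.array([-.001,-.052,.9986,.002]))
print(onz(cam(ctrl,"wrist",s),(254.3,184.3),.046))
E
```

```text
[ 0.53445089 -0.32656261  0.046     ] [ 0.53426829 -0.32527728  0.053     ]
[ 0.53206954 -0.32566595  0.046     ]
```

Request:
step_arm(translation=[[-9,1,20],[0,0,40],[0,0,39],[0,0,0]], twist=[[0.015,0.008,-0.1],[0,0,0],[0,0,0],[0,0,0]], gripper=[0,0,0,0])

```text
t: 11.08
tool_pos: [0.5334, -0.3254, 0.09]
orientation: [0.002, 0.64, 0.768, -0.0]
force: [0.4, -0.4, 0.5]
width: 0.0857
```

```bash
python3 st.py .533 -.3275 .021; python3 - <<'E'
from station import ctrl
from h import *
s=ctrl.observe()
im=ctrl.grab_frame("wrist");cv2.imwrite("pics/f.png",im[:,:,::-1])
c=cam(ctrl,"wrist",s)
print(s['tool_pos'])
for d in ctrl.mark_of("cassette_centre","wrist")[:1]: print(d['xyz'],d['confidence'],proj(c,d['xyz']))
for p in ([.5335,-.326,.053],[.5335,-.326,.046]): print(proj(c,p))
E
```

```text
11.075 [ 0.5334 -0.3254  0.09  ] [ 0.43 -0.44  0.54] [ 0.03  0.01 -0.03] 0.08565369791337069
[[-0.1808  0.9835  0.0029]
 [ 0.9835  0.1808 -0.0026]
 [-0.0031  0.0024 -1.    ]]
[-0.602  0.171  1.394 -0.     1.573 -0.784] [ 0.001 -0.036 -0.064  0.001  0.01  -0.018]
tool delta mm [-1.8 -0.9 69. ]
twist [0.0024 0.0031 0.    ]
[ 0.53338584 -0.32535675  0.09001409]
[0.5363, -0.3244, 0.0248] 0.93 [[256.58634753 207.85206054]]
[[252.18478872 225.83296067]]
[[252.22291799 221.30911124]]
```

View pics/f.png

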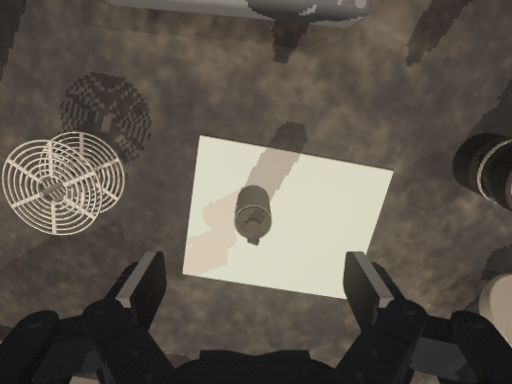

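Request:
step_arm(translation=[[0,1,30],[0,0,30],[0,0,8],[0,0,0]], twist=[[0,0,0],[0,0,0],[0,0,0],[0,0,0]], gripper=[0,0,0,0])

```text
t: 11.68
tool_pos: [0.5426, -0.3305, 0.0386]
orientation: [0.015, 0.639, 0.769, 0.001]
force: [0.4, -0.1, 0.6]
width: 0.0852
```

```bash
python3 st.py .5345 -.326 .021; python3 - <<'E'
from station import ctrl
from h import *
im=ctrl.grab_frame("wrist");cv2.imwrite("pics/g.png",im[:,:,::-1])
E
```

```text
11.675 [ 0.5426 -0.3305  0.0386] [ 0.43 -0.06  0.61] [-0.    0.    0.02] 0.08516973167967909
[[-0.183   0.9828  0.0245]
 [ 0.9829  0.1834 -0.0174]
 [-0.0216  0.0209 -0.9995]]
[-0.6    0.204  1.449 -0.     1.458 -0.785] [ 0.001 -0.01  -0.02   0.001  0.007 -0.003]
tool delta mm [ 6.3 -7.5 17.3]
twist [0.0209 0.0216 0.0002]
```

View pics/g.png

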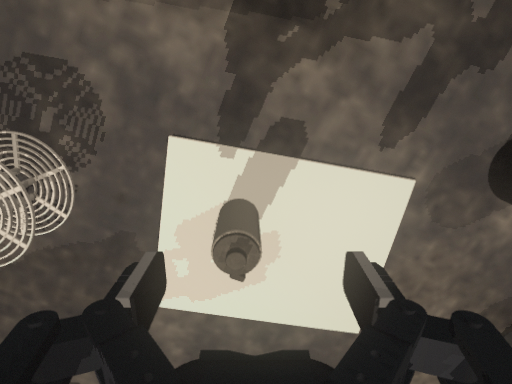

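Request:
step_arm(translation=[[6,-7.5,3],[0,0,8],[0,0,0]], twist=[[0.021,0.022,0],[0,0,0],[0,0,0]], gripper=[0,0,0])

```text
t: 12.1
tool_pos: [0.5351, -0.3268, 0.0307]
orientation: [0.002, 0.639, 0.769, 0.0]
force: [0.3, 1.1, -0.0]
width: 0.0853
```

```bash
python3 st.py .5345 -.326 .021
```

```text
12.1 [ 0.5351 -0.3268  0.0307] [ 0.28  1.1  -0.05] [0.02 0.05 0.02] 0.0852659272413494
[[-0.1834  0.983   0.0027]
 [ 0.983   0.1834 -0.0014]
 [-0.0019  0.0024 -1.    ]]
[-0.603  0.212  1.455  0.     1.472 -0.787] [-0.001 -0.011 -0.017 -0.     0.008  0.   ]
tool delta mm [ 0.9 -0.5  9.7]
twist [0.0024 0.0019 0.    ]
```

Request:
step_arm(translation=[[1,-1,5],[0,0,5],[0,0,0]], twist=[[0,0.003,0],[0,0,0],[0,0,0]], gripper=[0,0,0])

```text
t: 12.48
tool_pos: [0.5337, -0.3259, 0.0197]
orientation: [0.0, 0.639, 0.769, 0.001]
force: [0.6, -0.7, -0.2]
width: 0.0855
```

```bash
python3 st.py .5345 -.326 .021; python3 - <<'E'
from station import ctrl
from h import *
im=ctrl.grab_frame("wrist");cv2.imwrite("pics/h.png",im[:,:,::-1])
E
```

```text
12.475 [ 0.5337 -0.3259  0.0197] [ 0.65 -0.73 -0.23] [ 0.02 -0.01 -0.03] 0.08554156943695114
[[-0.1833  0.983   0.0018]
 [ 0.983   0.1833  0.0019]
 [ 0.0016  0.0022 -1.    ]]
[-0.604  0.218  1.468  0.003  1.455 -0.789] [ 0.    -0.003 -0.004  0.002  0.001 -0.   ]
tool delta mm [-0.3  0.7 -1.3]
twist [ 0.0022 -0.0016 -0.    ]
```

View pics/h.png

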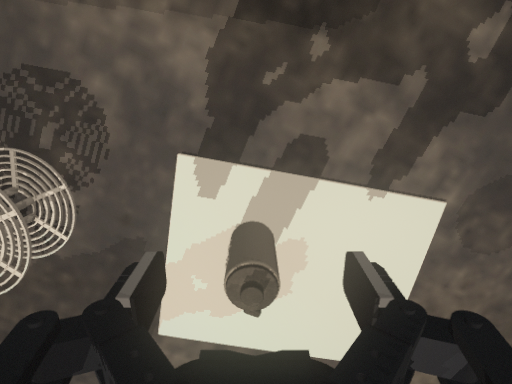

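Request:
step_arm(translation=[[0,-1,-1.5],[0,0,0],[0,0,0],[0,0,0],[0,0,0],[0,0,0],[0,0,0]], twist=[[0,0,0],[0,0,0],[0,0,0],[0,0,0],[0,0,0],[0,0,0],[0,0,0]], gripper=[0,1,1,1,1,1,1])

```text
t: 13.4
tool_pos: [0.5333, -0.3264, 0.0225]
orientation: [0.001, 0.639, 0.769, 0.001]
force: [0.0, -0.2, -0.1]
width: 0.023
```

```bash
python3 st.py .5345 -.326 .021; python3 - <<'E'
from station import ctrl
from h import *
im=ctrl.grab_frame("wrist");cv2.imwrite("pics/i.png",im[:,:,::-1])
E
```

```text
13.4 [ 0.5333 -0.3264  0.0225] [ 0.03 -0.25 -0.12] [ 0.03 -0.02  0.04] 0.02296718372837547
[[-1.834e-01  9.830e-01  3.400e-03]
 [ 9.830e-01  1.834e-01  8.000e-04]
 [ 2.000e-04  3.500e-03 -1.000e+00]]
[-0.605  0.214  1.468  0.003  1.458 -0.79 ] [-0.001  0.001  0.003 -0.     0.001  0.001]
tool delta mm [0.2 1.3 1.5]
twist [ 0.0035 -0.0002 -0.    ]
```

View pics/i.png

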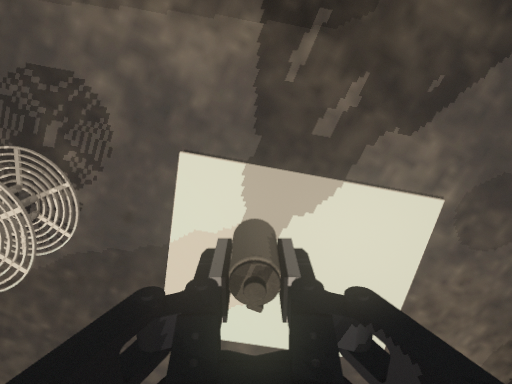

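```bash
python3 - <<'E'
from station import ctrl
from h import *
s=ctrl.observe();c=cam(ctrl,"wrist",s);q=s['orientation'];M=R.from_quat([q[1],q[2],q[3],q[0]]).as_matrix()
for p in ([0,0,0],[0,0,-.0235],[11,12.5,0],[11,-12.5,0],[-11,12.5,-23],[0,12.5,-23],[0,12.5,-23],[0,-12.5,-23],[12.5,0,-23],[-12.5,0,-23],[0,0,-30]):
    p=np.array(p,float); p=p*(1 if abs(p).max()<.1 else 1e-3)
    print(p,proj(c,s['tool_pos']+M@p))
im=cv2.imread("pics/i.png")[200:340,190:330]
cv2.imwrite("pics/i2.png",cv2.resize(im,None,fx=5,fy=5,interpolation=cv2.INTER_CUBIC))
E
```

```text
[0. 0. 0.] [[251.93242487 254.79558805]]
[ 0.      0.     -0.0235] [[251.57916051 281.44141492]]
[0.011  0.0125 0.    ] [[276.64261169 235.52333492]]
[ 0.011  -0.0125  0.    ] [[227.12235983 235.52334784]]
[-0.011   0.0125 -0.023 ] [[278.92447489 301.28169196]]
[ 0.      0.0125 -0.023 ] [[279.57216529 280.76700515]]
[ 0.      0.0125 -0.023 ] [[279.57216529 280.76700515]]
[ 0.     -0.0125 -0.023 ] [[223.60599471 280.76453844]]
[ 0.0125  0.     -0.023 ] [[251.50942109 256.10486637]]
[-0.0125  0.     -0.023 ] [[251.6626366  304.01948714]]
[ 0.    0.   -0.03] [[251.46087084 290.37435212]]
```

View pics/i2.png

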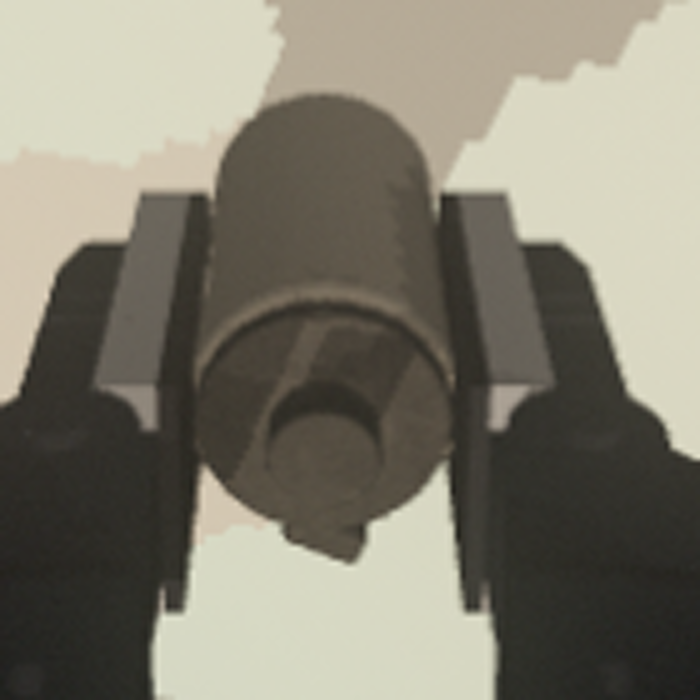

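Request:
step_arm(translation=[[0,0,-20],[0,0,-35],[0,0,-40],[0,0,-15],[40,5,0],[40,5,0],[40,5,0],[35,5,0],[0,0,0],[0,0,0]], twist=[[0,0,0],[0,0,0],[0,0,0],[0,0,0],[0,0,0],[0,0,0],[0,0,0],[0,0,0],[0,0,0],[0,0,0]], gripper=[1,1,1,1,1,1,1,1,1,1])

```text
t: 14.7
tool_pos: [0.5234, -0.1669, 0.1396]
orientation: [0.002, 0.64, 0.769, 0.001]
force: [-0.5, -0.1, 0.2]
width: 0.0232
```

```bash
python3 st.py .5224 -.0926 .1; python3 - <<'E'
from station import ctrl
from h import *
s=ctrl.observe()
im=ctrl.grab_frame("wrist");cv2.imwrite("pics/j.png",im[:,:,::-1])
c=cam(ctrl,"wrist",s)
print(proj(c,[.5224,-.0926,.058]))
for d in ctrl.mark_of("well_mouth","wrist")[:1]: print(d['xyz'],d['confidence'],proj(c,d['xyz']))
E
```

```text
14.7 [ 0.5234 -0.1669  0.1396] [-0.54 -0.12  0.24] [-0.07  0.04 -0.03] 0.023180198956828175
[[-1.821e-01  9.833e-01  4.800e-03]
 [ 9.833e-01  1.821e-01 -3.000e-04]
 [-1.100e-03  4.600e-03 -1.000e+00]]
[-3.720e-01 -4.800e-02  1.534e+00  1.000e-03  1.651e+00 -5.550e-01] [ 0.012 -0.007  0.007  0.005  0.004  0.003]
tool delta mm [73.3 12.4 39.6]
twist [0.0046 0.0011 0.    ]
[[270.07166502 101.07989734]]
[0.5245, -0.0929, 0.0559] 0.57 [[272.77218034 101.97155747]]
```

View pics/j.png

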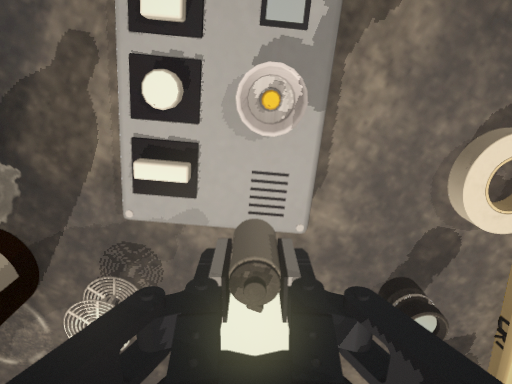

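```bash
python3 - <<'E'
from station import ctrl
from h import *
s=ctrl.observe();c=cam(ctrl,"wrist",s)
im=cv2.imread("pics/j.png")
cv2.imwrite("pics/j2.png",cv2.resize(im[50:150,220:320],None,fx=6,fy=6,interpolation=cv2.INTER_CUBIC))
cv2.imwrite("pics/j3.png",cv2.resize(im[210:320,190:320],None,fx=5,fy=5,interpolation=cv2.INTER_CUBIC))
th=np.linspace(0,2*np.pi,72)
w=np.array([.5224,-.0926,.058]);r=proj(c,w+np.stack([.0255*np.cos(th),.0255*np.sin(th),0*th],1))
print(r.min(0),r.max(0))
E
```

```text
[233.13030012  60.88684902] [306.85458394 137.3865276 ]
```

View pics/j2.png

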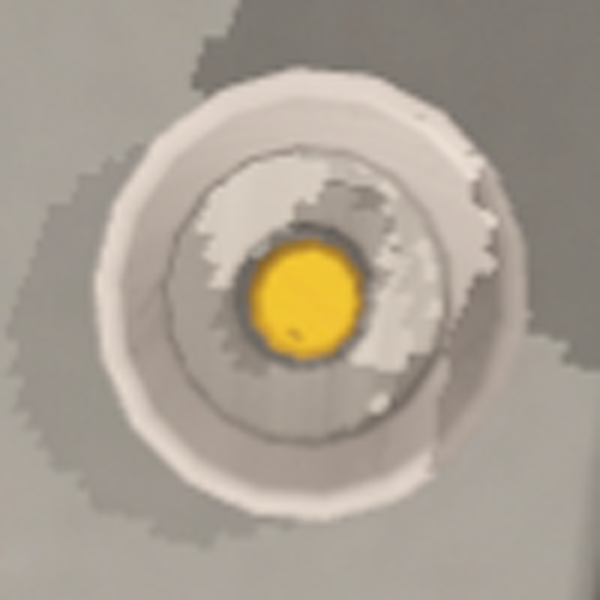

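View pics/j3.png

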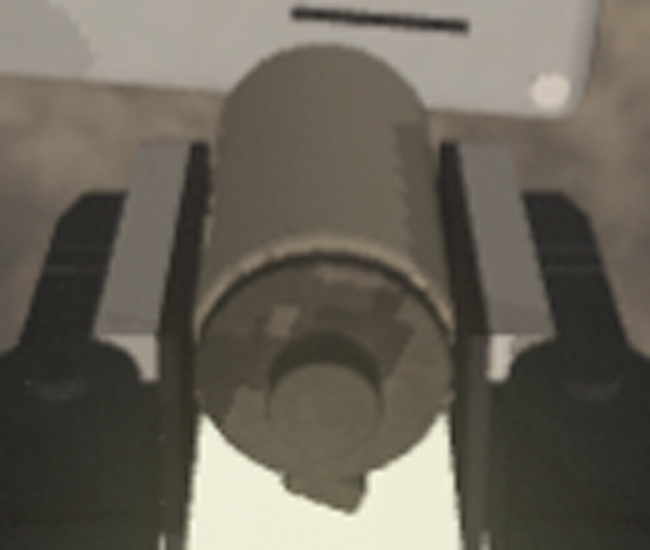

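Request:
step_arm(translation=[[25,4,0],[25,4,0],[25,4,0],[0,0,20],[0,0,20],[0,0,8],[0,0,0],[0,0,0]], twist=[[0.005,0.001,0],[0,0,0],[0,0,0],[0,0,0],[0,0,0],[0,0,0],[0,0,0],[0,0,0]], gripper=[1,1,1,1,1,1,1,1])

```text
t: 15.8
tool_pos: [0.5212, -0.0979, 0.0867]
orientation: [-0.001, 0.644, 0.765, -0.002]
force: [-0.3, -0.2, 0.4]
width: 0.0232
```

```bash
python3 st.py .5217 -.0904 .085
```

```text
15.8 [ 0.5212 -0.0979  0.0867] [-0.28 -0.15  0.37] [0.01 0.04 0.  ] 0.023152375064280292
[[-1.704e-01  9.854e-01 -4.300e-03]
 [ 9.854e-01  1.704e-01 -1.600e-03]
 [-9.000e-04 -4.500e-03 -1.000e+00]]
[-0.248 -0.073  1.652 -0.003  1.567 -0.419] [-0.008  0.004 -0.002 -0.002 -0.    -0.002]
tool delta mm [7.3 1.8 1.7]
twist [-0.0045  0.0009 -0.    ]
```

Request:
step_arm(translation=[[7,2,0],[0,0,0]], twist=[[-0.004,0,0],[0,0,0]], gripper=[1,1])

```text
t: 16.05
tool_pos: [0.5227, -0.0906, 0.0879]
orientation: [0.001, 0.644, 0.765, 0.0]
force: [-0.2, 0.3, -0.5]
width: 0.023
```

```bash
python3 st.py .5217 -.0904 .080;  python3 - <<'E'
from station import ctrl
from h import *
im=ctrl.grab_frame("wrist");cv2.imwrite("pics/k.png",im[:,:,::-1])
im=ctrl.grab_frame("scene")[120:240,120:280];cv2.imwrite("pics/k2.png",cv2.resize(im[:,:,::-1],None,fx=4,fy=4,interpolation=cv2.INTER_CUBIC))
E
```

```text
16.05 [ 0.5227 -0.0906  0.0879] [-0.24  0.28 -0.45] [-0.   -0.    0.03] 0.022958044427108935
[[-0.1699  0.9855  0.0019]
 [ 0.9855  0.1699 -0.0012]
 [-0.0015  0.0016 -1.    ]]
[-2.350e-01 -7.900e-02  1.655e+00 -1.000e-03  1.563e+00 -4.060e-01] [-0.008 -0.    -0.006 -0.004 -0.001 -0.004]
tool delta mm [ 0.4 -0.9  7.9]
twist [0.0016 0.0015 0.    ]
```

View pics/k.png

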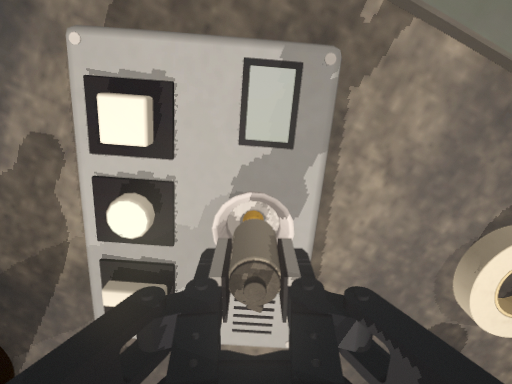

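View pics/k2.png

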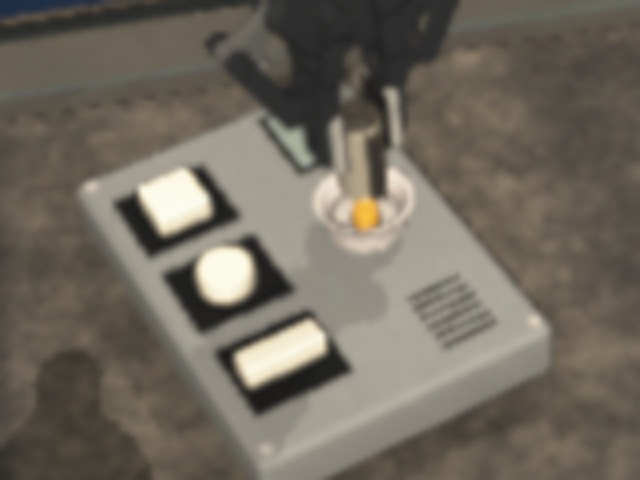

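Request:
step_arm(translation=[[0,-1,6],[0,0,5],[0,0,0]], twist=[[0.002,0.0015,0],[0,0,0],[0,0,0]], gripper=[1,1,1])

```text
t: 16.52
tool_pos: [0.5215, -0.091, 0.0761]
orientation: [-0.0, 0.644, 0.765, -0.0]
force: [-1.4, 0.7, -0.2]
width: 0.0233
```

```bash
python3 st.py .5217 -.0904 .0645
```

```text
16.525 [ 0.5215 -0.091   0.0761] [-1.36  0.68 -0.19] [-0.   -0.05  0.01] 0.023319924283133567
[[-1.700e-01  9.854e-01 -8.000e-04]
 [ 9.854e-01  1.700e-01 -4.000e-04]
 [-2.000e-04 -8.000e-04 -1.000e+00]]
[-2.370e-01 -7.300e-02  1.671e+00 -1.000e-03  1.544e+00 -4.080e-01] [-0.001 -0.001 -0.005  0.     0.001  0.   ]
tool delta mm [ 0.6  0.3 11.6]
twist [-0.0008  0.0002 -0.    ]
```

Bottom now about 2 mm below the rim, no real side force. Continue gently.

Request:
step_arm(translation=[[0,0,3],[0,0,3],[0,0,2],[0,0,0]], twist=[[0,0,0],[0,0,0],[0,0,0],[0,0,0]], gripper=[1,1,1,1])

```text
t: 17.02
tool_pos: [0.5216, -0.0912, 0.0691]
orientation: [0.0, 0.644, 0.765, -0.0]
force: [-2.3, -0.3, 4.5]
width: 0.0233
```

```bash
python3 st.py .5217 -.0904 .0645
```

```text
17.025 [ 0.5216 -0.0912  0.0691] [-2.29 -0.31  4.52] [0.12 0.41 0.02] 0.023343507721022498
[[-1.699e-01  9.855e-01  1.000e-04]
 [ 9.855e-01  1.699e-01 -7.000e-04]
 [-7.000e-04 -0.000e+00 -1.000e+00]]
[-2.370e-01 -6.900e-02  1.680e+00 -1.000e-03  1.531e+00 -4.080e-01] [ 0.001 -0.004 -0.007  0.001  0.008 -0.   ]
tool delta mm [0.8 0.2 4.6]
twist [-0.      0.0007 -0.    ]
```

Request:
step_arm(translation=[[0,0,2.5],[0,0,2.5],[0,0,0]], twist=[[0,0,0],[0,0,0],[0,0,0]], gripper=[1,1,1])

```text
t: 17.4
tool_pos: [0.5218, -0.0912, 0.0653]
orientation: [0.001, 0.644, 0.765, -0.0]
force: [-3.8, 1.1, 7.1]
width: 0.0232
```

```bash
python3 st.py .5217 -.0904 .0645
```

```text
17.4 [ 0.5218 -0.0912  0.0653] [-3.84  1.05  7.05] [0.11 0.62 0.03] 0.023204713351034384
[[-1.699e-01  9.855e-01  9.000e-04]
 [ 9.855e-01  1.699e-01 -1.000e-03]
 [-1.100e-03  7.000e-04 -1.000e+00]]
[-2.370e-01 -6.800e-02  1.685e+00 -1.000e-03  1.523e+00 -4.080e-01] [ 0.001 -0.007 -0.005 -0.001  0.008 -0.   ]
tool delta mm [0.8 0.1 0.8]
twist [0.0007 0.0011 0.    ]
```

Request:
step_arm(translation=[[0,-0.5,1.5],[0,0,0]], twist=[[0,0,0],[0,0,0]], gripper=[1,1])

```text
t: 17.65
tool_pos: [0.5217, -0.0912, 0.0651]
orientation: [0.001, 0.644, 0.765, 0.0]
force: [-3.9, 0.1, 6.7]
width: 0.0228
```

```bash
python3 st.py .5217 -.0904 .0645
```

```text
17.65 [ 0.5217 -0.0912  0.0651] [-3.88  0.11  6.71] [ 0.13  0.71 -0.02] 0.0227717783379685
[[-0.1701  0.9854  0.0026]
 [ 0.9854  0.1701 -0.001 ]
 [-0.0015  0.0024 -1.    ]]
[-0.237 -0.069  1.687 -0.     1.521 -0.408] [-0.    -0.004 -0.005  0.     0.007  0.003]
tool delta mm [0.8 0.1 0.6]
twist [0.0024 0.0015 0.    ]
```

Request:
step_arm(translation=[[0,-0.5,2.5],[0,-0.5,2.5]], twist=[[0,0,0],[0,0,0]], gripper=[1,1])

```text
t: 17.9
tool_pos: [0.5217, -0.0913, 0.0644]
orientation: [0.003, 0.644, 0.765, 0.002]
force: [-6.9, 1.6, 17.3]
width: 0.0228
```

```bash
python3 st.py .5217 -.0904 .0645
```

```text
17.9 [ 0.5217 -0.0913  0.0644] [-6.9   1.64 17.28] [ 0.36  1.35 -0.06] 0.022830731668883168
[[-0.1703  0.9854  0.0063]
 [ 0.9854  0.1703 -0.0014]
 [-0.0024  0.006  -1.    ]]
[-0.238 -0.072  1.691  0.     1.516 -0.409] [-0.003 -0.016  0.015  0.002 -0.015 -0.002]
tool delta mm [ 0.9  0.1 -0.1]
twist [0.006  0.0024 0.    ]
```

```bash
python3 - <<'E'
from station import ctrl
from h import *
for i in range(10):
    im=ctrl.grab_frame(["wrist","scene"][i%2]); s=ctrl.observe(); print(s['t'],s['tool_pos'].round(4),s['force'].round(1),s['width'].round(4))
cv2.imwrite("pics/m.png",cv2.resize(im[120:240,120:280,::-1],None,fx=4,fy=4,interpolation=cv2.INTER_CUBIC))
E
```

```text
Traceback (most recent call last):
AttributeError: 'float' object has no attribute 'round'
```

```bash
python3 - <<'E'
from station import ctrl
from h import *
for i in range(10):
    im=ctrl.grab_frame(["wrist","scene"][i%2]); s=ctrl.observe(); print(round(s['t'],3),s['tool_pos'].round(4),s['force'].round(1),round(float(s['width']),4))
cv2.imwrite("pics/m.png",cv2.resize(im[120:240,120:280,::-1],None,fx=4,fy=4,interpolation=cv2.INTER_CUBIC))
E
```

```text
18.0 [ 0.5217 -0.0913  0.0644] [-7.6  2.3 15.4] 0.0232
18.05 [ 0.5217 -0.0913  0.0644] [-6.9  2.  14.6] 0.0231
18.1 [ 0.5217 -0.0913  0.0644] [-5.5  1.9 14.9] 0.0232
18.15 [ 0.5217 -0.0913  0.0644] [-6.1  2.1 14.8] 0.0232
18.2 [ 0.5217 -0.0913  0.0644] [-6.7  1.7 15.1] 0.0235
18.25 [ 0.5217 -0.0913  0.0644] [-7.3  2.2 15.3] 0.0231
18.3 [ 0.5217 -0.0913  0.0644] [-6.4  1.4 14.6] 0.0232
18.35 [ 0.5217 -0.0913  0.0644] [-6.2  2.9 14.6] 0.0228
18.4 [ 0.5217 -0.0913  0.0644] [-6.8  1.7 14.9] 0.023
18.45 [ 0.5217 -0.0913  0.0644] [-5.5  2.  14.3] 0.0228
```

View pics/m.png

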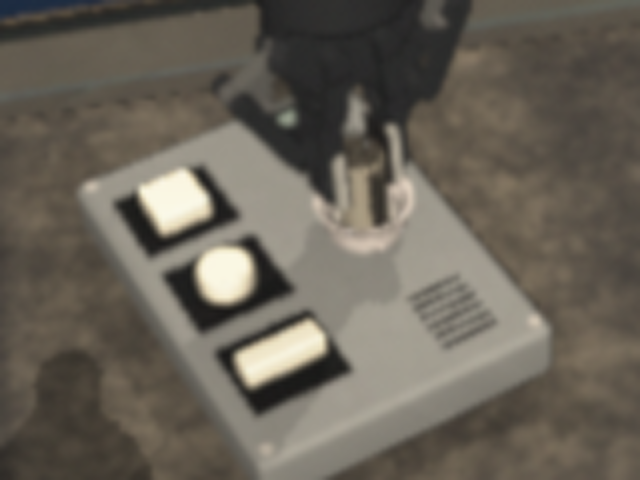

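Request:
step_arm(translation=[[0.3,-1,3]], twist=[[0,0,0]], gripper=[1])

```text
t: 18.58
tool_pos: [0.5216, -0.0912, 0.0644]
orientation: [0.004, 0.644, 0.765, 0.002]
force: [-4.9, 1.7, 17.6]
width: 0.0229
```

```bash
python3 - <<'E'
from station import ctrl
from h import *
for i in range(12):
    im=ctrl.grab_frame(["wrist","scene"][i%2]); s=ctrl.observe()
    if i%3==2: print(round(s['t'],3),s['tool_pos'].round(4),s['force'].round(1),s['moment'].round(2),round(float(s['width']),4))
im=ctrl.grab_frame("wrist")
cv2.imwrite("pics/n.png",im[:,:,::-1])
E
```

```text
18.725 [ 0.5217 -0.0913  0.0644] [-4.8  1.7 16.7] [ 0.3   1.05 -0.03] 0.0228
18.875 [ 0.5217 -0.0913  0.0644] [-4.8  1.4 15.4] [ 0.27  1.06 -0.03] 0.0229
19.025 [ 0.5217 -0.0913  0.0644] [-5.2  1.7 15.4] [ 0.25  1.08 -0.05] 0.0228
19.175 [ 0.5217 -0.0913  0.0644] [-5.2  1.2 14.2] [0.31 1.1  0.02] 0.0232
```

View pics/n.png

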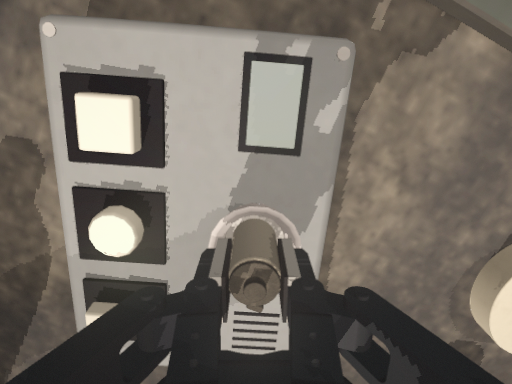

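Request:
step_arm(translation=[[0.3,-1,4]], twist=[[0,0,0]], gripper=[1])

```text
t: 19.35
tool_pos: [0.5217, -0.0913, 0.0644]
orientation: [0.006, 0.644, 0.765, 0.003]
force: [-9.3, 2.1, 24.9]
width: 0.0231
```

```bash
python3 - <<'E'
from station import ctrl
for i in range(30):
    im=ctrl.grab_frame(["wrist","scene"][i%2]); s=ctrl.observe()
    if i%4==3: print(round(s['t'],3),s['tool_pos'].round(4),s['force'].round(1),s['moment'].round(2),round(float(s['width']),4))
E
```

```text
19.55 [ 0.5217 -0.0913  0.0644] [-7.5  1.9 20.8] [ 0.34  1.51 -0.02] 0.0229
19.75 [ 0.5217 -0.0913  0.0644] [-8.6  1.9 20.4] [ 0.39  1.52 -0.04] 0.023
19.95 [ 0.5217 -0.0913  0.0644] [-8.   2.9 19.7] [ 0.35  1.61 -0.04] 0.0228
20.15 [ 0.5217 -0.0913  0.0644] [-7.4  1.3 20.3] [0.33 1.55 0.  ] 0.0233
20.35 [ 0.5217 -0.0913  0.0644] [-7.3  2.3 20.3] [ 0.33  1.54 -0.07] 0.0231
20.55 [ 0.5217 -0.0913  0.0644] [-8.5  2.9 21.4] [ 0.32  1.51 -0.02] 0.0232
20.75 [ 0.5217 -0.0913  0.0644] [-8.8  2.  20.2] [ 0.31  1.53 -0.09] 0.0229
```

Steady at about 20 N, position unchanged on the hard stop. Handing in.

```bash
python3 - <<'E'
from station import ctrl
print(ctrl.job_done())
s=ctrl.observe();print(s['t'],s['tool_pos'],s['force'],s['width'])
E
```

```text
the job is handed in; nothing more can be done
None
the job is handed in; nothing more can be done
```

The keys are pressed, the cassette is home in the well, and the job was handed in at about 21 s with the arm still holding it down.

- **Keys:** I pressed round, then square, then bar, each until it stopped. The fingertips ended at 48–49 mm above the worktop, which is fully down. I judged each press by tip height and force; the key travel itself was not readable.
- **Key forces:** The round key peaked at about 51 N on the wrist sensor, harder than intended. That is below the 120 N wrist limit, but above 40 N if that limit also covers the fingertips. The square key took 33 N and the bar key 16 N.
- **Cassette:** I gripped it across its x axis, clear of the lip, and stood it in the well. Going down, the force rose to about 7 N at the end of the plunger's travel. It then stopped at a tool height of 64.4 mm, where the hard stop was predicted to be (64.5 mm).
- **Final push:** The push settled at 15 N at first, so I raised it. It then stayed at 20–21 N for 1.2 s with no movement, inside the 12–25 N band, and the highest reading during insertion was about 25 N.
- **Disagreements:** About 8 N of sideways force towards −x remained, so the ring may carry slightly less than the reading suggests. The grip opening read 23 mm on a 25 mm barrel, though the cassette looked centred and upright in the last wrist picture.
- **Bystanders:** The loupe, tape and reel were not approached or touched.

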